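Open the reject box to its stop and put the rejected carton in

ROBOT

A 6-joint arm with a two-finger parallel gripper is mounted at the origin on the work surface. World frame = base frame: x ahead of the robot, y to its left, z up, the work surface at z = 0. Lengths are in m, angles in rad, forces in N, time in s.
With the tool pointing down it reaches from about 0.35 to 0.975 m from the base axis. Payload 4.9 kg.
Tool frame: the origin (TCP) lies midway between the tips of the shut fingers; the grasp point (between the pads) lies 19 mm behind it (manip.pinch_z is the distance from the TCP to the grasp point, in m); z points along the fingers, y is the direction in which the jaws open and shut (so a half turn about z gives the same grasp; the last joint's range is limited). The gripper opens to 85 mm and grips with 20 to 120 N. Pads are 22 mm wide; open, the fingers measure 114 mm over their backs; the gripper's body (76 mm by 85 mm) begins 54 mm behind the grasp point. The pads swing forward as they close: fully open they stand 13 mm farther back than shut.
Start: joints at [-0.119, 0.053, 1.613, -0, 1.476, -0.119], TCP at [0.625, 0, 0.231] pointing down, gripper open.
Joint ranges: [-3.01, 3.01], [-1.01, 2.22], [0.06, 2.58], [-1.02, 4.17], [0.09, 2.62], [-3.14, 3.14]. Speed limits (rad/s): [2.57, 2.57, 3.14, 3.14, 3.14, 3.14].

INTERFACE

Orientations are given as a unit quaternion [w, x, y, z].
In Python, from plant import manip gives the robot as it stands.
- The arm moves only by the tool drive_tool, never from a script. Its argument "commands" is text: rows parted by semicolons, each of 5 numbers parted by spaces: the finger opening in mm, from 0 to 85.4, then the shift along the tool's x, y, z in units of 30 mm (1.0 is 30 mm), then the turn about the tool's z in degrees. A call has exactly 8 rows; each row shifts and turns the commanded pose from where the row before left it, along the tool's axes as they then stand; what a row does not reach is not made up. A row lasts 1/8 s, in which the tool goes at most 62.5 mm and 10.7 degrees, less where a joint would pass 70% of its speed; a pose out of reach is approached as far as the arm can. A call is refused whole if a number of a shift passes 1 or a number of a turn 10.7, either way. A call with a gripper value outside its range is refused whole. The fingers move at their own pace and stop on an object; the grip force is fixed at half the most. Time passes only in rows, so rows that do not move let the fingers close, or fill a call up. It gives the time, the measured TCP pose, the force and the opening at its end, in the units of the state.
- manip.state(): the state, without advancing time (a new reading comes with each control period).
- manip.grab_frame(name): name is "scene" or "side" or "wrist"; returns the picture (420x560x3 uint8, red, green, blue); there is no depth.
- manip.camera_params(name): a dict with "fx", "fy", "cx", "cy" (pixels), "distortion" ([k1, k2, p1, p2, k3] as OpenCV has them; the pictures are not rectified), "xyz" and "orientation" of the camera in the world. Camera axes: x right, y down, z forward; pixel columns grow to the right and rows downward; lengths in m; the calibration is good to about 2 mm. A picture is of the moment at which its call begins: read the wrist's pose just before it. camera_params takes no time and is no camera call; for the wrist camera it gives the pose at the moment of the call.
- manip.job_done(): hands the job in, once; it reports no verdict.
The state is a dict: "time": time; "joint_pos": joint angles; "joint_vel": joint speeds; "joint_efforts": joint torques, N m; "tool_pos": TCP position; "tool_rot": TCP orientation; "contact_force": force on the tool from outside, world axes, zero at the start; "ft_torque": the same for the moment, N m; "gripper_width": opening from 0.0 (shut) to 1.0 (fully open).
Only numpy, scipy, OpenCV 4.12 (cv2) and the standard library are available. Lean on these libraries where they do the work, as an engineer would, in place of code of your own. Each camera call takes 0.05 s, during which the arm holds its last target. There are 200 camera calls.

TASK

Swing the lid of the metal reject box open until you feel it meet its stop screw, press it firmly but gently against the stop for a moment, and let go so that it stays leaning there. Then take the rejected carton from the bench scale and lay it flat on the floor of the box without dropping it, leaving the other things alone.

Things in the scene. Friction and masses are not known exactly. Their poses are not given: they have to be found in the camera images.
- bin: Reject box, fixed to the table: open aluminium box 130 mm deep (x) by 220 mm wide (y) by 60 mm high, walls and floor 4 mm. Origin: centre of its underside; its x axis points from the lid's handle side to its hinge side (away from the robot), y along the hinge, z up.
- lid (a joint): Angle of the lid about its hinge, rad: 0 is shut, grows as the handle goes up and over away from the robot, 1.57 is upright. The hinge turns easily: below about 1.7 the lid falls shut if let go, well past upright it leans back by its own weight. The lid meets its stop somewhere between 1.79 and 2.04, differently each time: how far the screw sticks out is not given and must be felt.
- lid_handle (a point): Middle of the lid's handle: a straight round steel bar 10 mm thick and 110 mm long, parallel to the hinge, 40 mm in front of the lid's front edge, carried by a 10 mm bar at each end. 170 mm from the hinge line, in the plane of the lid (3.5 mm higher than lid_hinge when shut); it can turn between the fingers as the lid swings. The lid is a plate 130 by 220 by 6 mm, 0.35 kg with its handle.
- lid_hinge (a point): Middle of the hinge line, on the box's far upper rim, 60 mm above the table; fixed. The hinge line runs along the box's y axis.
- stop_post: The lid's stop: an upright steel bracket 180 mm high and 32 mm wide behind the middle of the box, carrying at 160 mm height a level rubber-tipped screw that points at the lid. Origin: on the table, straight below the hinge middle. The screw touches the back of the lid about 105 mm from the hinge line. It counts as pressed with 6 N or more at the screw (about 4 N at the handle) for 0.3 s; over 40 N at the screw (about 25 N at the handle) bends it.
- scale: Bench scale, fixed: white base 160 by 150 mm with a dark steel pan 125 by 140 mm whose top is 45 mm above the table, the pan's middle 12 mm along +x from the origin. Origin: centre of its underside.
- reject_mid (a point): Centre of the rejected carton, lying flat on the scale's pan: white with an orange and a green band, 90 mm long (its x axis) by 45 mm wide (y) by 24 mm high (z), about 0.05 kg.
- carton_a: bystander: packed medicine carton like the rejected one, lying on the table beyond the scale.
- carton_b: bystander: another such carton, on the right of the table.
- carton_c: bystander: another such carton, on the right of the table.
- pill_jar: bystander: white pill jar, 42 mm across and 75 mm high.
- pen: bystander: black marker pen, 130 mm long and 12 mm thick, lying in front, between scale and box.
- tape: bystander: roll of clear tape lying flat, 90 mm across and 24 mm high.
- scanner: bystander: grey hand scanner, about 170 by 50 by 40 mm, on the left.
Not all that is in view belongs to the job. What is shaped like the part that bears reject_mid but pink is not meant. Of the things that look like the scale, take the one that is farthest to the robot's right at the start.

How it is judged:
On the way, in this order (a step that is already met when the one before it is completed fails the run):
1. the lid is pressed against its stop screw with at least 6 N for 0.3 s (contact force between lid and stop_post above 6 N and value of joint lid above 1.7 rad), for 0.3 s.
2. the rejected carton is inside the box while the lid leans on its stop (x of reject_mid in the frame of bin between -0.055 and 0.055 m and y of reject_mid in the frame of bin between -0.1 and 0.1 m and z of reject_mid in the frame of bin below 0.022 m and contact force between lid and stop_post above 0.1 N), for 0.2 s.
At the end, for the whole second after the job is handed in: The lid leans at rest on its stop screw (contact force over 0.1 N), and the rejected carton lies flat (within 0.2 rad) and still on the floor of the box, its centre inside the walls and less than 22 mm above the table; the robot touches nothing (all of step 2 and angle between reject_mid's own z axis and vertical below 0.2 rad and linear speed of reject below 0.02 m/s and value of joint lid above 1.7 rad).
It fails at once if the stop screw is bent: lid pressed or slammed on it with more than 40 N (contact force between lid and stop_post above 40 N).
It fails at once if the rejected carton is dropped: it moves faster than 0.8 m/s out of the fingers (linear speed of reject above 0.8 m/s and contact force between the fingers and reject below 0.05 N).
It fails at once if a bystander is moved by more than 40 mm (distance of any of carton_a, carton_b, carton_c, pill_jar, pen, tape, scanner from where it was at the start of the episode above 0.04 m).
It also fails if it takes over 70 s, if anything falls off the work surface, if the arm or the gripper's body presses on something with over 40 N, if the wrist force passes 120 N, or if a joint passes its speed limit or range.

## Working session

There is one attempt and no reset: what is moved stays moved. The work goes in short steps, Python scripts to look and compute and a tool call to move; the robot and the scene stay as the last step left them, time stands still between calls to the robot, and variables do not carry over. Pictures are saved under pics/ and viewed, about 8 in all and at most 12, crops included, and the job is handed in when it is done.

Besides the shell and the picture viewer there is one more tool, called after "Request:" as name(argument=value, ...) on one line, values as JSON. drive_tool: Moves the arm, as the interface text tells. Its arguments: {"type":"object","properties":{"commands":{"type":"string"}},"required":["commands"]}

```bash
mkdir -p pics; cat > h.py <<'E'
import numpy as np, cv2
from scipy.spatial.transform import Rotation as R
from plant import manip
def rot(q): return R.from_quat([q[1],q[2],q[3],q[0]]).as_matrix()
def snap(cam,fn):
    p=manip.camera_params(cam); im=manip.grab_frame(cam); cv2.imwrite('pics/'+fn+'.png',im[:,:,::-1]); return p,im
def ray(p,u,v):
    K=np.array([[p['fx'],0,p['cx']],[0,p['fy'],p['cy']],[0,0,1.]])
    a=cv2.undistortPoints(np.array([[[u,v]]],float),K,np.array(p['distortion'],float))[0,0]
    return np.array(p['xyz']),rot(p['orientation'])@np.array([a[0],a[1],1])
def at(p,u,v,z):
    o,d=ray(p,u,v); return o+d*(z-o[2])/d[2]
def proj(p,X):
    K=np.array([[p['fx'],0,p['cx']],[0,p['fy'],p['cy']],[0,0,1.]])
    r=rot(p['orientation']); X=(np.atleast_2d(X)-np.array(p['xyz']))@r
    return cv2.projectPoints(X,np.zeros(3),np.zeros(3),K,np.array(p['distortion'],float))[0][:,0]
E
python3 - <<'E'
from h import *
for c in('scene','side'):
    p,im=snap(c,c+'0'); print(c,p)
a=cv2.imread('pics/scene0.png');cv2.imwrite('pics/scene0b.png',cv2.resize(a,(800,600),interpolation=3))
a=cv2.imread('pics/side0.png');cv2.imwrite('pics/side0b.png',cv2.resize(a,(800,600),interpolation=3))
print(manip.state())
E
```

```text
scene {'fx': 450.7825669693261, 'fy': 450.7825669693261, 'cx': 285.049742850982, 'cy': 213.42470336178462, 'distortion': array([0.0363408, 0.       , 0.       , 0.       , 0.       ]), 'xyz': array([0.83263268, 0.56297256, 0.95261418]), 'orientation': array([-0.08148918,  0.24794181,  0.91696986, -0.301746  ])}
side {'fx': 463.70780559885856, 'fy': 463.70780559885856, 'cx': 280.08003061547475, 'cy': 205.99533334262966, 'distortion': array([0.01247447, 0.        , 0.        , 0.        , 0.        ]), 'xyz': array([-0.16943931, -0.69897774,  0.76438824]), 'orientation': array([-0.41824799,  0.82883309, -0.33376963,  0.16340794])}
{'time': 0.1, 'joint_pos': array([-1.18994812e-01,  5.33238665e-02,  1.61416341e+00, -1.26816844e-05,
        1.47601921e+00, -1.18998265e-01]), 'joint_vel': array([ 2.81737062e-05, -2.46766783e-03, -2.77306744e-03,  5.76968267e-04,
       -1.98851270e-03, -7.66694178e-04]), 'joint_efforts': array([ 6.14647306e-04, -3.94903493e+01, -3.71363103e+01, -4.52310599e-05,
        3.99340541e-03, -4.17574097e-05]), 'tool_pos': array([6.24427691e-01, 6.85301183e-05, 2.30161478e-01]), 'tool_rot': array([-7.48283828e-04,  7.07104808e-01,  7.07108107e-01, -5.96490528e-04]), 'contact_force': array([-0.1621331 , -0.94645816, -0.23870344]), 'ft_torque': array([ 0.01267152, -0.01767278, -0.02003969]), 'gripper_width': 1.0013961731379393}
```

View pics/scene0b.png

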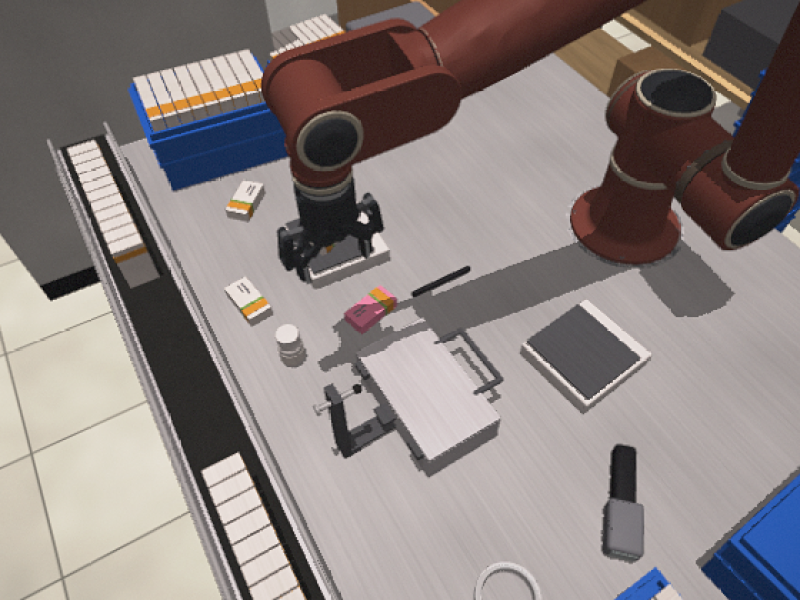

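View pics/side0b.png

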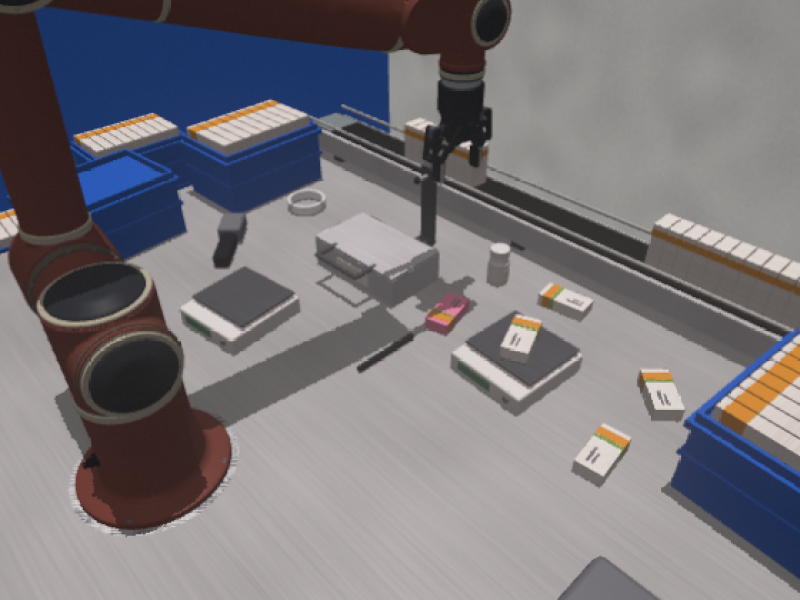

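The scene view shows the shut box at about (430,390) with its handle at (480,360) and the stop at (340,410). In the side view, the right-hand scale carries the carton at (521,338). I'll take enlarged crops next.

```bash
python3 - <<'E'
import cv2
a=cv2.imread('pics/scene0.png')[215:345,215:365]
b=cv2.imread('pics/side0.png')[140:290,215:415]
cv2.imwrite('pics/c1.png',cv2.resize(a,None,fx=4.6,fy=4.6,interpolation=2))
cv2.imwrite('pics/c2.png',cv2.resize(b,None,fx=4,fy=4,interpolation=2))
E
```

```text
(no output)
```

View pics/c1.png

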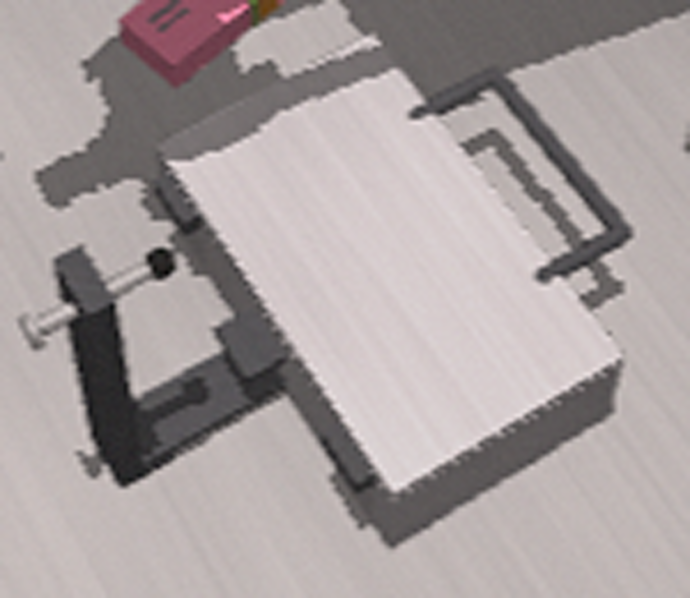

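View pics/c2.png

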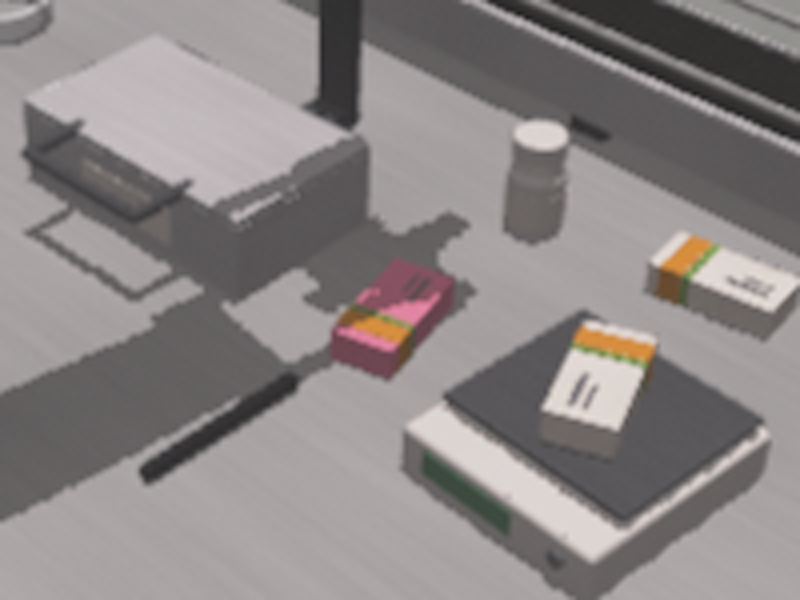

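Crop 1 shows the lid's top corners at (165,160), (400,70), (618,358) and (395,492), and the handle corners at (495,78) and (625,232). In crop 2 the carton's top face corners are at about (582,323), (657,337), (620,433) and (542,413).

```bash
python3 - <<'E'
from h import *
p=manip.camera_params('scene'); q=manip.camera_params('side')
f=lambda u,v,z:at(p,215+u/4.6-.4,215+v/4.6-.4,z)
g=lambda u,v,z:at(q,215+u/4-.4,140+v/4-.4,z)
L=[f(*c,.0665) for c in((165,160),(400,70),(618,358),(395,492))]
H=[f(*c,.0635) for c in((495,78),(625,232))]
C=[g(*c,.069) for c in((582,323),(657,337),(620,433),(542,413))]
for n,A in(('lid',L),('handle',H),('carton',C)):
    A=np.array(A)[:,:2]; print(n,A.round(4).tolist(),A.mean(0).round(4),[np.linalg.norm(A[i]-A[i-1]).round(4) for i in range(len(A))],
     [np.degrees(np.arctan2(*(A[i]-A[i-1])[::-1])).round(1) for i in range(len(A))])
L2=np.array([g(*c,.0665) for c in((158,37),(360,137),(215,205),(28,100))]);print('lid side',L2.round(3).tolist(),L2.mean(0))
print('hscrew',f(160,262,.16))
print('pen',[g(*c,.006) for c in((150,472),(290,382))],'jar',g(535,225,.0),'pink',g(390,310,.024))
E
```

```text
lid [[0.6241, 0.0469], [0.4938, 0.0597], [0.4909, 0.2508], [0.616, 0.2546]] [0.5562 0.153 ] [np.float64(0.2079), np.float64(0.1309), np.float64(0.1911), np.float64(0.1251)] [np.float64(-87.8), np.float64(174.4), np.float64(90.9), np.float64(1.8)]
handle [[0.4528, 0.087], [0.4476, 0.1957]] [0.4502 0.1413] [np.float64(0.1088), np.float64(0.1088)] [np.float64(-87.2), np.float64(92.8)]
carton [[0.5695, -0.1945], [0.5908, -0.2339], [0.5067, -0.2712], [0.4886, -0.2302]] [ 0.5389 -0.2324] [np.float64(0.0884), np.float64(0.0449), np.float64(0.0921), np.float64(0.0449)] [np.float64(23.8), np.float64(-61.6), np.float64(-156.1), np.float64(113.7)]
lid side [[0.617, 0.249, 0.066], [0.626, 0.045, 0.066], [0.498, 0.054, 0.066], [0.491, 0.246, 0.066]] [0.55810336 0.14848254 0.0665    ]
hscrew [0.67202796 0.14623699 0.16      ]
pen [array([ 0.33952726, -0.05918405,  0.006     ]), array([ 0.45731857, -0.05805821,  0.006     ])] jar [ 0.70730003 -0.05098386  0.        ] pink [ 0.53918656 -0.06686465  0.024     ]
```

Request:
drive_tool(commands="32 0 0 0 -2.5; 32 0.7 -0.8 0 0; 32 0.7 -0.8 0 0; 32 0.7 -0.8 0.3 0; 32 0.7 -0.8 0.5 0; 32 0.7 -0.8 0.5 0; 32 0.7 -0.8 0.5 0; 32 0.75 -0.8 0.3 0")

```text
time: 1.1
tool_pos: [0.449, 0.1415, 0.1668]
tool_rot: [-0.001, 0.692, 0.722, -0.001]
contact_force: [-0.2, -0.2, -0.5]
gripper_width: 0.376
```

```bash
python3 - <<'E'
from h import *
s=manip.state();print(s['tool_pos'],s['tool_rot'],s['gripper_width'],s['contact_force'])
p,im=snap('wrist','w0'); print(p)
cv2.imwrite('pics/w0b.png',cv2.resize(im[:,:,::-1],(800,600),interpolation=3))
print(proj(p,[[.4528,.087,.0635],[.4476,.1957,.0635],[.4938,.0597,.0665],[.4909,.2508,.0665]])*800/560)
E
```

```text
[0.44904976 0.14145936 0.16680786] [-6.61730321e-04  6.91619365e-01  7.22261474e-01 -7.61261726e-04] 0.37569236566874337 [-0.22970239 -0.2392408  -0.48718778]
{'fx': 347.06713777075447, 'fy': 347.06713777075447, 'cx': 275.9951806573547, 'cy': 209.10614136399067, 'distortion': array([-0.06242822,  0.        ,  0.        ,  0.        ,  0.        ]), 'xyz': array([0.44643482, 0.21059433, 0.30953797]), 'orientation': array([0.13847822, 0.99014514, 0.02078692, 0.00207113])}
[[397.21980027 392.91615186]
 [396.22948963 189.6046887 ]
 [468.32340595 442.1194311 ]
 [495.95156735  72.46872933]]
```

View pics/w0b.png

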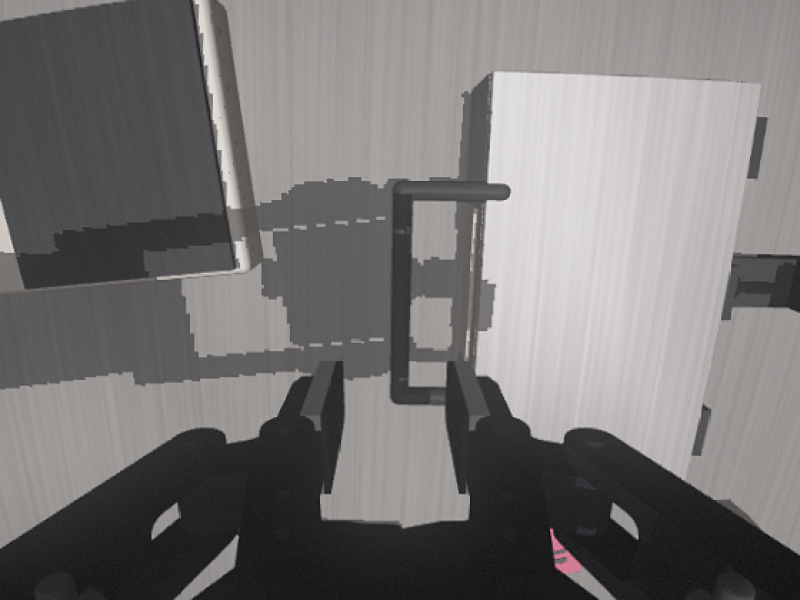

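The wrist view shows the handle bar at x≈401 px, within about 2 mm of the prediction, and midway between the fingers. I'll descend and grip.

Request:
drive_tool(commands="32 0 0.1 0.7 0; 32 0 0 0.7 0; 32 0 0 0.7 0; 32 0 0 0.7 0; 32 0 0 0.7 0; 32 0 0 0.55 0; 32 0 0 0 0; 0 0 0 0 0")

```text
time: 2.15
tool_pos: [0.4542, 0.1412, 0.0475]
tool_rot: [0.0, 0.692, 0.722, 0.0]
contact_force: [0.5, -1.2, 0.2]
gripper_width: 0.178
```

Request:
drive_tool(commands="0 0 0 0 0; 0 0 0 0 0; 0 0 0 0 0; 0 0 0 0 0; 0 0 0 0 0; 0 0 0 0 0; 0 0 0 0 0; 0 0 0 0 0")

```text
time: 3.15
tool_pos: [0.4519, 0.1411, 0.0474]
tool_rot: [-0.002, 0.692, 0.722, -0.002]
contact_force: [-9.0, -0.6, 5.8]
gripper_width: 0.092
```

```bash
python3 - <<'E'
import numpy as np
t=.02+np.r_[np.arange(0,.96+.01,.12),np.linspace(.96,1.70,9)[1:]]
x=-.17*np.cos(t);z=.17*np.sin(t)
for a,b,c in zip(t[1:],np.diff(x)/.03,-np.diff(z)/.03):print(round(a,3),round(b,3),round(c,3))
E
```

```text
0.14 0.054 -0.677
0.26 0.135 -0.666
0.38 0.214 -0.645
0.5 0.289 -0.615
0.62 0.361 -0.576
0.74 0.427 -0.528
0.86 0.488 -0.473
0.98 0.541 -0.412
1.072 0.448 -0.271
1.165 0.471 -0.229
1.257 0.49 -0.184
1.35 0.505 -0.138
1.442 0.516 -0.091
1.535 0.522 -0.043
1.628 0.524 0.005
1.72 0.521 0.054
```

Request:
drive_tool(commands="0 0 0.05 -0.68 0; 0 0 0.135 -0.67 0; 0 0 0.215 -0.645 0; 0 0 0.29 -0.615 0; 0 0 0.36 -0.575 0; 0 0 0.43 -0.53 0; 0 0 0.49 -0.47 0; 0 0 0.54 -0.41 0")

```text
time: 4.15
tool_pos: [0.5265, 0.1433, 0.1891]
tool_rot: [-0.002, 0.691, 0.722, -0.004]
contact_force: [-16.2, -6.2, 17.3]
gripper_width: 0.092
```

Request:
drive_tool(commands="0 0 -0.03 -0.05 0; 0 0 0.45 -0.27 0; 0 0 0.47 -0.23 0; 0 0 0.49 -0.185 0; 0 0 0.505 -0.14 0; 0 0 0.515 -0.09 0; 0 0 0 0 0; 0 0 0 0 0")

```text
time: 5.15
tool_pos: [0.6021, 0.1462, 0.2171]
tool_rot: [0.002, 0.692, 0.722, 0.0]
contact_force: [-3.3, -5.5, 7.1]
gripper_width: 0.087
```

Request:
drive_tool(commands="0 0 0.35 -0.03 0; 0 0 0.35 -0.02 0; 0 0 0.35 0 0; 0 0 0.35 0.02 0; 0 0 0.2 0.02 0; 0 0 0 0 0; 0 0 0 0 0; 0 0 0 0 0")

```text
time: 6.15
tool_pos: [0.6494, 0.1471, 0.2159]
tool_rot: [0.002, 0.692, 0.722, -0.001]
contact_force: [-1.0, -6.3, 3.2]
gripper_width: 0.091
```

Request:
drive_tool(commands="0 0 0.07 0.013 0; 0 0 0.07 0.013 0; 0 0 0.07 0.014 0; 0 0 0.06 0.012 0; 0 0 0 0 0; 0 0 0 0 0; 0 0 0 0 0; 0 0 0 0 0")

```text
time: 7.15
tool_pos: [0.6581, 0.1475, 0.2148]
tool_rot: [0.003, 0.692, 0.722, -0.0]
contact_force: [0.7, -7.4, 2.8]
gripper_width: 0.089
```

Request:
drive_tool(commands="0 0 0.03 0.006 0; 0 0 0.03 0.006 0; 0 0 0.03 0.006 0; 0 0 0.01 0.004 0; 0 0 0 0 0; 0 0 0 0 0; 0 0 0 0 0; 0 0 0 0 0")

```text
time: 8.15
tool_pos: [0.6609, 0.1476, 0.2142]
tool_rot: [0.003, 0.692, 0.722, -0.001]
contact_force: [0.6, -6.7, 3.8]
gripper_width: 0.085
```

Request:
drive_tool(commands="0 0 0.03 0.007 0; 0 0 0.03 0.007 0; 0 0 0.03 0.007 0; 0 0 0.01 0.004 0; 0 0 0 0 0; 0 0 0 0 0; 0 0 0 0 0; 0 0 0 0 0")

```text
time: 9.15
tool_pos: [0.6639, 0.1477, 0.2135]
tool_rot: [0.003, 0.692, 0.722, -0.001]
contact_force: [0.3, -8.5, 4.1]
gripper_width: 0.086
```

Request:
drive_tool(commands="0 0 0.03 0.007 0; 0 0 0.03 0.007 0; 0 0 0.03 0.007 0; 0 0 0.01 0.004 0; 0 0 0 0 0; 0 0 0 0 0; 0 0 0 0 0; 0 0 0 0 0")

```text
time: 10.15
tool_pos: [0.6667, 0.1478, 0.2127]
tool_rot: [0.003, 0.692, 0.722, -0.001]
contact_force: [-0.5, -8.0, 4.3]
gripper_width: 0.086
```

Request:
drive_tool(commands="0 0 0.03 0.008 0; 0 0 0.03 0.008 0; 0 0 0.03 0.008 0; 0 0 0.01 0.004 0; 0 0 0 0 0; 0 0 0 0 0; 0 0 0 0 0; 0 0 0 0 0")

```text
time: 11.15
tool_pos: [0.6697, 0.1478, 0.2118]
tool_rot: [0.003, 0.692, 0.722, -0.001]
contact_force: [-1.2, -8.6, 3.8]
gripper_width: 0.089
```

Request:
drive_tool(commands="0 0 0.03 0.009 0; 0 0 0.03 0.009 0; 0 0 0.03 0.009 0; 0 0 0.01 0.004 0; 0 0 0 0 0; 0 0 0 0 0; 0 0 0 0 0; 0 0 0 0 0")

```text
time: 12.15
tool_pos: [0.673, 0.1482, 0.2103]
tool_rot: [0.003, 0.692, 0.722, -0.0]
contact_force: [-0.4, -6.9, 2.0]
gripper_width: 0.087
```

Request:
drive_tool(commands="0 0 0.03 0.009 0; 0 0 0.03 0.009 0; 0 0 0.03 0.009 0; 0 0 0.01 0.004 0; 0 0 0 0 0; 0 0 0 0 0; 0 0 0 0 0; 0 0 0 0 0")

```text
time: 13.15
tool_pos: [0.6759, 0.1483, 0.2094]
tool_rot: [0.003, 0.692, 0.722, -0.0]
contact_force: [0.8, -7.7, 1.5]
gripper_width: 0.089
```

Request:
drive_tool(commands="0 0 0.03 0.01 0; 0 0 0.03 0.01 0; 0 0 0.03 0.01 0; 0 0 0.01 0.004 0; 0 0 0 0 0; 0 0 0 0 0; 0 0 0 0 0; 0 0 0 0 0")

```text
time: 14.15
tool_pos: [0.6788, 0.1484, 0.2084]
tool_rot: [0.002, 0.692, 0.722, -0.001]
contact_force: [1.5, -7.4, 2.2]
gripper_width: 0.088
```

Request:
drive_tool(commands="0 0 0.03 0.01 0; 0 0 0.03 0.01 0; 0 0 0.03 0.01 0; 0 0 0.01 0.004 0; 0 0 0 0 0; 0 0 0 0 0; 0 0 0 0 0; 0 0 0 0 0")

```text
time: 15.15
tool_pos: [0.6817, 0.1485, 0.2073]
tool_rot: [0.002, 0.692, 0.722, -0.001]
contact_force: [-0.3, -7.9, 2.1]
gripper_width: 0.089
```

Request:
drive_tool(commands="0 0 0.03 0.011 0; 0 0 0.03 0.011 0; 0 0 0.03 0.011 0; 0 0 0.01 0.004 0; 0 0 0 0 0; 0 0 0 0 0; 0 0 0 0 0; 0 0 0 0 0")

```text
time: 16.15
tool_pos: [0.6845, 0.1486, 0.2062]
tool_rot: [0.002, 0.692, 0.722, -0.001]
contact_force: [0.1, -7.5, 3.3]
gripper_width: 0.089
```

Request:
drive_tool(commands="0 0 0.03 0.011 0; 0 0 0.03 0.011 0; 0 0 0.03 0.011 0; 0 0 0.01 0.004 0; 0 0 0 0 0; 0 0 0 0 0; 0 0 0 0 0; 0 0 0 0 0")

```text
time: 17.15
tool_pos: [0.6861, 0.1486, 0.2055]
tool_rot: [0.001, 0.692, 0.722, -0.003]
contact_force: [-7.3, -8.9, 6.6]
gripper_width: 0.09
```

Contact felt: x lags and Fx fell by about 7 N. I'll press slightly more and hold.

Request:
drive_tool(commands="0 0 0.015 0.006 0; 0 0 0.01 0.004 0; 0 0 0 0 0; 0 0 0 0 0; 0 0 0 0 0; 0 0 0 0 0; 0 0 0 0 0; 0 0 0 0 0")

```text
time: 18.15
tool_pos: [0.6862, 0.1486, 0.2055]
tool_rot: [0.0, 0.692, 0.722, -0.003]
contact_force: [-9.2, -9.2, 7.6]
gripper_width: 0.085
```

The stop is firm: Fx is about -9 N with no further travel. I'll ease off 1 mm, release and lift.

Request:
drive_tool(commands="0 0 -0.03 -0.01 0; 0 0 0 0 0; 35 0 0 0 0; 35 0 0 0 0; 35 0 0 0 0; 35 0 0 0 0; 35 0 0 0 0; 35 0 0 0 0")

```text
time: 19.15
tool_pos: [0.6867, 0.1514, 0.2031]
tool_rot: [-0.0, 0.691, 0.722, -0.0]
contact_force: [-0.1, 0.5, 1.0]
gripper_width: 0.41
```

Request:
drive_tool(commands="35 0 0 -0.3 0; 35 0 0 -0.4 0; 35 0 0 -0.5 0; 35 0 0 -0.5 0; 35 0 0 -0.5 0; 35 0 0 -0.5 0; 35 0 0 -0.3 0; 35 0 0 0 0")

```text
time: 20.15
tool_pos: [0.6871, 0.1514, 0.2944]
tool_rot: [0.001, 0.692, 0.722, 0.001]
contact_force: [-0.1, -0.3, 0.4]
gripper_width: 0.41
```

```bash
python3 - <<'E'
from h import *
s=manip.state();print(s['tool_pos'],s['tool_rot'],s['gripper_width'],s['contact_force'])
p,im=snap('scene','s1')
cv2.imwrite('pics/s1b.png',cv2.resize(im[80:360,140:513,::-1],(800,600),interpolation=3))
E
```

```text
[0.68707417 0.15139413 0.29444328] [5.47058749e-04 6.91520722e-01 7.22356106e-01 6.69047674e-04] 0.4097000345490726 [-0.08647509 -0.32202582  0.41454541]
```

View pics/s1b.png

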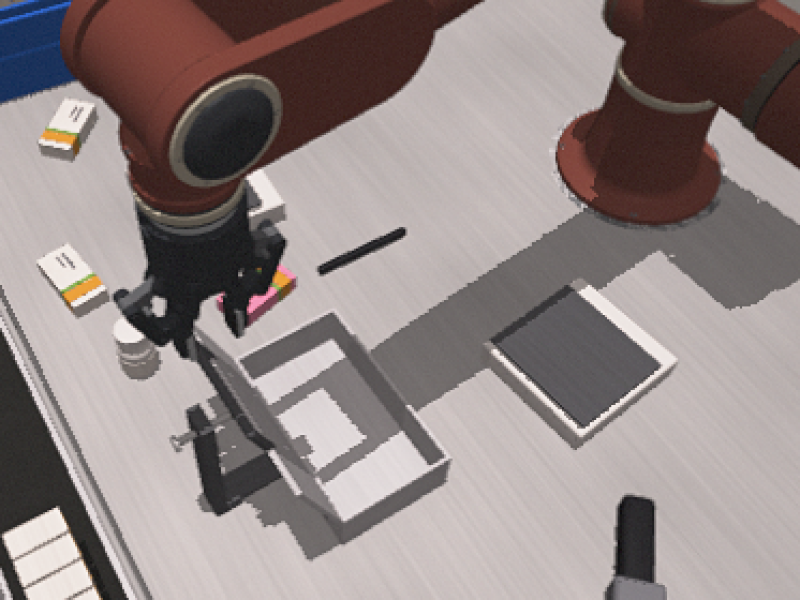

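The lid leans on the screw tip and the bystanders are where they were. Next is the carton.

Request:
drive_tool(commands="35 -0.5 -0.39 0 0; 35 -0.94 -0.39 0 0; 35 -0.94 -0.39 0 0; 70 -0.94 -0.39 0 0; 70 -0.94 -0.39 0 0; 70 -0.94 -0.39 0 0; 70 -0.94 -0.39 0 0; 70 -0.94 -0.39 0 0")

```text
time: 21.2
tool_pos: [0.6008, -0.0665, 0.2923]
tool_rot: [-0.001, 0.692, 0.722, -0.001]
contact_force: [0.2, 0.6, 0.3]
gripper_width: 0.821
```

Request:
drive_tool(commands="70 -0.94 -0.39 0 0; 70 -0.94 -0.39 0 0; 70 -0.94 -0.39 0 0; 70 -0.94 -0.39 0 0; 70 -0.94 -0.4 0 0; 70 -0.77 -0.4 0 0; 70 0 0 0 10; 70 0 0 0 10")

```text
time: 22.2
tool_pos: [0.5373, -0.2327, 0.2922]
tool_rot: [-0.001, 0.809, 0.588, -0.0]
contact_force: [-0.1, -0.6, 0.1]
gripper_width: 0.822
```

Request:
drive_tool(commands="70 0 0 0 10; 70 0 0 0.7 10; 70 0 0 0.7 10; 70 0 0 0.7 10; 70 0 0 0.7 8.5; 70 0 0 0.7 0; 70 0 0 0 0; 70 0 0 0 0")

```text
time: 23.2
tool_pos: [0.539, -0.2322, 0.1888]
tool_rot: [0.0, 0.978, 0.208, 0.0]
contact_force: [0.4, 0.1, -0.0]
gripper_width: 0.82
```

```bash
python3 - <<'E'
from h import *
s=manip.state();print(s['tool_pos'],s['tool_rot'],s['gripper_width'],s['contact_force']); print(rot(s['tool_rot']))
p,im=snap('wrist','w1')
cv2.imwrite('pics/w1b.png',cv2.resize(im[:,:,::-1],(800,600),interpolation=3))
C=[[.5695,-.1945,.069],[.5908,-.2339,.069],[.5067,-.2712,.069],[.4886,-.2302,.069]]
print(proj(p,C)*800/560)
E
```

```text
[ 0.53895203 -0.2322444   0.18883109] [2.87704469e-04 9.78044428e-01 2.08396109e-01 2.75723851e-04] 0.8198696754169341 [ 0.35394687  0.10819425 -0.03265998]
[[ 9.13141971e-01  4.07641148e-01  6.59253336e-04]
 [ 4.07641465e-01 -9.13141958e-01 -4.47855950e-04]
 [ 4.19427369e-04  6.77695061e-04 -9.99999682e-01]]
[[351.49688743 209.98257955]
 [436.67255771 203.30909284]
 [432.84203102 365.98320956]
 [354.67279585 365.87238338]]
```

View pics/w1b.png

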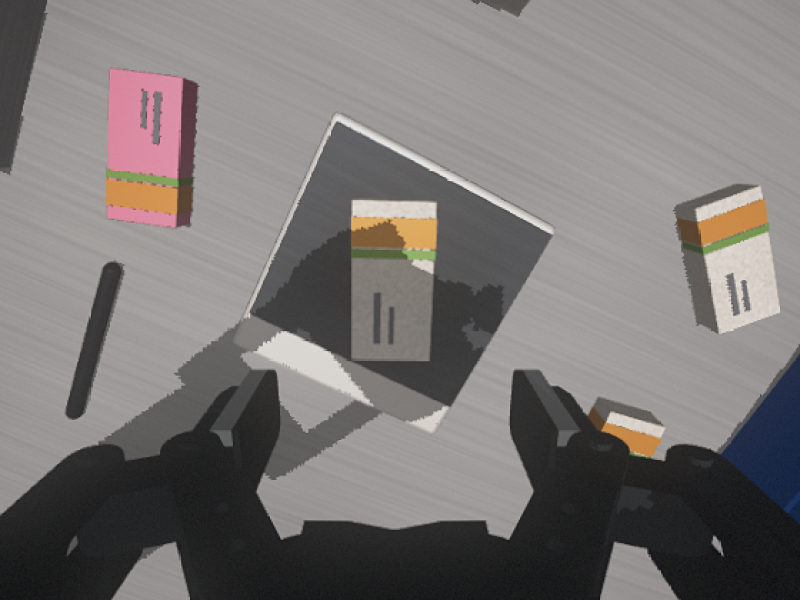

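The wrist view shows the carton square to the jaws, its top face spanning (351–437, 200–361). That is about 2.5 mm further along +x tool than estimated. I'll descend and grip.

Request:
drive_tool(commands="70 0.08 0 0.8 0; 70 0 0 0.8 0; 70 0 0 0.8 0; 70 0 0 0.8 0; 70 0 0 0.8 0; 70 0 0 0.5 0; 70 0 0 0.18 0; 70 0 0 0 0")

```text
time: 24.25
tool_pos: [0.5415, -0.2312, 0.0484]
tool_rot: [0.0, 0.978, 0.208, 0.0]
contact_force: [0.7, 0.0, 0.7]
gripper_width: 0.82
```

Request:
drive_tool(commands="20 0 0 0 0; 20 0 0 0 0; 20 0 0 0 0; 20 0 0 0 0; 20 0 0 0 0; 20 0 0 0 0; 20 0 0 0 0; 20 0 0 0 0")

```text
time: 25.25
tool_pos: [0.5421, -0.2316, 0.0493]
tool_rot: [0.001, 0.978, 0.208, 0.001]
contact_force: [0.6, -0.8, 6.1]
gripper_width: 0.51
```

Request:
drive_tool(commands="20 0 0 -0.3 0; 20 0 0 -0.6 0; 20 0 0 -0.8 0; 20 0 0 -0.8 0; 20 0 0 -0.8 0; 20 0 0 -0.8 0; 20 0 0 -0.8 0; 20 0 0 -0.3 -8.5")

```text
time: 26.25
tool_pos: [0.5418, -0.2314, 0.207]
tool_rot: [0.001, 0.959, 0.282, 0.001]
contact_force: [0.2, -0.3, -1.3]
gripper_width: 0.512
```

Request:
drive_tool(commands="20 0 0 0 -10; 20 0 0 0 -10; 20 0 0 0 -10; 20 0 0 0 -10; 20 0 0 0 -10; 20 0 0 0 -10; 20 0 0 0 0; 20 0.3 0 0 0")

```text
time: 27.25
tool_pos: [0.5406, -0.222, 0.2043]
tool_rot: [0.0, 0.693, 0.721, 0.0]
contact_force: [-0.1, -0.8, -1.8]
gripper_width: 0.506
```

Request:
drive_tool(commands="20 0.6 0.1 0 0; 20 0.8 0.1 0 0; 20 0.8 0.1 0 0; 20 0.8 0.1 0 0; 20 0.8 0.1 0 0; 20 0.8 0.1 0 0; 20 0.8 0.1 0 0; 20 0.8 0.1 0 0")

```text
time: 28.25
tool_pos: [0.5563, -0.0331, 0.2039]
tool_rot: [-0.0, 0.692, 0.722, 0.0]
contact_force: [0.6, 0.5, -0.2]
gripper_width: 0.51
```

Request:
drive_tool(commands="20 0.8 0 0 0; 20 0.8 0 0 0; 20 0.8 0 0 0; 20 0.8 0 0 0; 20 0.8 0 0 0; 20 0.8 0 0 0; 20 0.6 0 0 0; 20 0.4 0 0 0")

```text
time: 29.25
tool_pos: [0.5486, 0.14, 0.2039]
tool_rot: [0.0, 0.691, 0.723, -0.0]
contact_force: [-0.8, 0.0, 0.1]
gripper_width: 0.511
```

```bash
python3 - <<'E'
from h import *
s=manip.state();print(s['time'],s['tool_pos'],s['tool_rot'],s['gripper_width'],s['contact_force']); print(rot(s['tool_rot']))
p,im=snap('wrist','w2')
cv2.imwrite('pics/w2b.png',cv2.resize(im[:,:,::-1],(800,600),interpolation=3))
E
```

```text
29.25 [0.54858016 0.14002014 0.20385685] [ 8.80701388e-06  6.91262313e-01  7.22603912e-01 -2.96698615e-05] 0.5108983231542991 [-0.79316411  0.04308184  0.05325934]
[[-4.43128282e-02  9.99017704e-01 -2.82913488e-05]
 [ 9.99017703e-01  4.43128265e-02 -5.50550295e-05]
 [-5.37472796e-05 -3.07032024e-05 -9.99999998e-01]]
```

View pics/w2b.png

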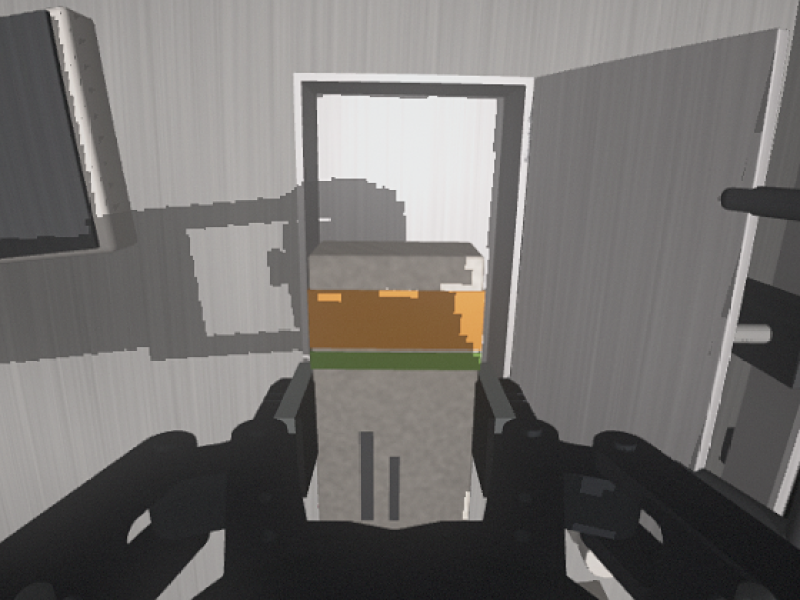

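The carton is held level over the open box, about 9 mm to the robot side of the centre as planned. I'll lower it, then feel for the floor.

Request:
drive_tool(commands="20 0 0.1 0.6 0; 20 0 0 0.9 0; 20 0 0 0.9 0; 20 0 0 0.9 0; 20 0 0 0.9 0; 20 0 0 0.9 0; 20 0 0 0.6 0; 20 0 0 0.4 0")

```text
time: 30.3
tool_pos: [0.5514, 0.1383, 0.0192]
tool_rot: [-0.0, 0.692, 0.722, -0.001]
contact_force: [-0.2, -0.9, -0.9]
gripper_width: 0.513
```

Request:
drive_tool(commands="20 0 0 0.05 0; 20 0 0 0.05 0; 20 0 0 0.05 0; 20 0 0 0.05 0; 20 0 0 0 0; 20 0 0 0 0; 20 0 0 0 0; 20 0 0 0 0")

```text
time: 31.3
tool_pos: [0.5519, 0.1388, 0.0149]
tool_rot: [0.0, 0.692, 0.722, 0.0]
contact_force: [0.4, 0.2, -0.7]
gripper_width: 0.515
```

Request:
drive_tool(commands="20 0 0 0.05 0; 20 0 0 0.05 0; 20 0 0 0.04 0; 20 0 0 0.03 0; 20 0 0 0 0; 20 0 0 0 0; 20 0 0 0 0; 20 0 0 0 0")

```text
time: 32.3
tool_pos: [0.552, 0.1388, 0.0098]
tool_rot: [0.0, 0.692, 0.722, 0.0]
contact_force: [-0.2, 0.6, -0.8]
gripper_width: 0.51
```

Request:
drive_tool(commands="20 0 0 0.02 0; 20 0 0 0.02 0; 20 0 0 0.02 0; 20 0 0 0 0; 20 0 0 0 0; 20 0 0 0 0; 20 0 0 0 0; 20 0 0 0 0")

```text
time: 33.3
tool_pos: [0.552, 0.1388, 0.0084]
tool_rot: [-0.0, 0.691, 0.722, -0.0]
contact_force: [-3.2, -0.3, 5.5]
gripper_width: 0.511
```

Floor felt at Fz ≈ 5.5 N, at the expected height. I'll release and lift.

Request:
drive_tool(commands="50 0 0 0 0; 50 0 0 0 0; 57 0 0 0 0; 57 0 0 0 0; 57 0 0 0 0; 57 0 0 0 0; 57 0 0 -0.05 0; 57 0 0 -0.1 0")

```text
time: 34.3
tool_pos: [0.5507, 0.1388, 0.0117]
tool_rot: [-0.001, 0.691, 0.722, -0.001]
contact_force: [0.2, 0.5, 0.3]
gripper_width: 0.665
```

Request:
drive_tool(commands="57 0 0 -0.3 0; 57 0 0 -0.6 0; 57 0 0 -0.9 0; 57 0 0 -0.9 0; 57 0 0 -0.9 0; 57 0 0 -0.9 0; 57 0 0 -0.9 0; 57 0 0 -0.5 0")

```text
time: 35.3
tool_pos: [0.5526, 0.139, 0.1924]
tool_rot: [0.001, 0.691, 0.722, 0.001]
contact_force: [1.0, -0.5, -0.4]
gripper_width: 0.666
```

Request:
drive_tool(commands="57 0 -0.7 -0.6 0; 57 -0.8 -0.7 -0.6 0; 57 -0.8 -0.7 -0.6 0; 57 -0.8 -0.7 0 0; 57 -0.8 0 0 0; 57 -0.8 0 0 0; 57 -0.6 0 0 0; 57 0 0 0 0")

```text
time: 36.3
tool_pos: [0.4737, -0.0033, 0.2434]
tool_rot: [-0.0, 0.692, 0.722, -0.0]
contact_force: [-0.6, 0.1, 0.4]
gripper_width: 0.665
```

```bash
python3 - <<'E'
from h import *
s=manip.state();print(s['time'],s['tool_pos'],s['gripper_width'],s['contact_force'])
p,im=snap('scene','s2')
cv2.imwrite('pics/s2b.png',cv2.resize(im[80:360,140:513,::-1],(800,600),interpolation=3))
E
```

```text
36.3 [ 0.47372714 -0.00334428  0.24337844] 0.6646871985848757 [-0.59160093  0.13498785  0.44632933]
```

View pics/s2b.png

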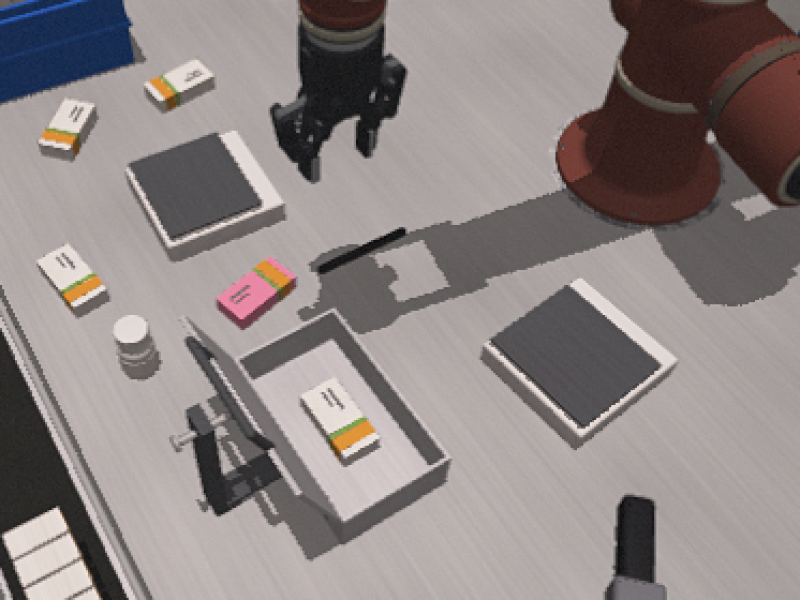

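The carton lies flat on the box floor at crop (340,418), the lid leans on its screw, and the bystanders have not moved.

```bash
python3 -c "
from plant import manip
print(manip.job_done())"
```

```text
the job is handed in; nothing more can be done
None
```

The job is done and handed in; it gave no verdict.

- **Lid:** I swung it open by its handle and met the stop at about 1.95 rad. I pressed with about 10 N at the handle, an estimated 17 N at the screw, for about a second. After I released it, it stayed leaning on the screw.
- **Carton:** I picked it from the right-hand scale, turned it along the box and lowered it until I felt the floor at about 5.5 N. Then I let go and moved the arm clear.
- **Last checks:** The final picture shows the carton flat inside the box and the lid on its stop. The bystanders visible in that view have not moved; the tape is out of that view. Wrist force was near zero at about 36 s of the 70 s allowed.
- **Mismatches:** During the lid swing the bar sat about 4 mm off my planned arc. This caused up to about 24 N at the wrist, below the limits. No other check failed.

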